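# Clear the tall vial and close the instrument box

## Task

The steel instrument box on the laboratory bench cannot be closed because one of the three vials in it is too tall and sticks out above the rim. Take that tall vial out and stand it upright in the shallow steel tray, then put the box's own lid (the larger of the two lids) on the box so that it sits flat and fully home. Lower both things into place gently, do not drop them, and leave them standing by themselves.

Things in the scene. Friction and masses are not known exactly. Their poses are not given: they have to be found in the camera images.
- box: Open steel box, fixed: 126 (x) x 166 (y) mm outside, rim 64 mm above the bench, walls and floor 3 mm. Origin: centre of its underside, on the bench; z up, y along its long side. Three capped amber vials stand on its floor in a row along y, about 50 mm apart, in any order; the two short ones, 46 mm tall, stay below the rim. The dark plate on its -x side is decoration.
- tall_vial: Tall amber glass vial with black cap, standing in the box between or beside two short ones of the same make: 100 mm tall, so about 39 mm stands above the box rim. Body 34 mm in diameter; the top 24 mm is the round cap, 36 mm in diameter, to be gripped from above. About 0.1 kg. Origin: centre of its underside, z up.
- lid: Steel lid, 0.3 kg, right way up on the bench: plate 150 (x) x 190 (y) x 4 mm; under it a plug 100 x 140 mm, 8 mm deep, that enters the box with 10 mm spare all round; on top a black handle 12 (x) x 60 (y) x 32 mm high. Origin: centre of plug underside; plate top 12, handle top 44 mm above it. Seated: origin 56 mm above the box's, y along the box's y. A 90 x 120 mm lid nearby is not the one.
- tray: Shallow empty steel tray, fixed: 130 (x) x 180 (y) mm outside, 22 mm high with a beaded rim, walls and floor 3 mm. Origin: centre of its underside, on the bench; z up, y along its long side. It lies on one side of the box (left or right), the lid on the other.
There are look-alikes about, which are no part of the job. Leave any blue or yellow look-alike of the tall_vial alone.

How it is judged (in metres and radians):
On the way, in this order (a step that is already met when the one before it is completed fails the run):
1. the tall vial stands upright on the floor of the tray, let go (x of tall_vial in the frame of tray between -0.05 and 0.05 m and y of tall_vial in the frame of tray between -0.075 and 0.075 m and z of tall_vial in the frame of tray below 0.01 m and angle between tall_vial's own z axis and vertical below 0.1 rad and contact force between the fingers and tall_vial below 0.2 N), for 0.2 s.
2. the lid lies flat and fully home on the box (x of lid in the frame of box between -0.014 and 0.014 m and y of lid in the frame of box between -0.014 and 0.014 m and z of lid in the frame of box between 0.05 and 0.0585 m and angle between lid's own z axis and vertical below 0.03 rad and angle between the y axis of lid and the y axis of box, either way round below 0.25 rad), for 0.2 s.
At the end, for the whole second after the job is handed in: Tall vial upright (6 degrees) on the floor of the tray, anywhere in it; lid on the box, plug inside the rim: centre within 14 mm along each side, long sides within 14 degrees, tilt under 1.7 degrees, on the rim within 2.5 mm; both let go and at rest (all of step 1 and all of step 2 and contact force between the fingers and lid below 0.2 N and linear speed of each of tall_vial, lid below 0.03 m/s); the robot touches nothing.
It fails at once if the tall vial is dropped (falls freely by more than about 25 mm) (linear speed of tall_vial above 0.7 m/s and contact force between the fingers and tall_vial below 0.2 N).
It fails at once if the lid is dropped (falls freely by more than about 25 mm) (linear speed of lid above 0.7 m/s and contact force between the fingers and lid below 0.2 N).
It also fails if it takes over 70 s, if anything falls off the work surface, if the arm or the gripper's body presses on something with over 40 N, if the wrist force passes 120 N, or if a joint passes its speed limit or range.

## Robot

A 6-joint arm with a two-finger parallel gripper is mounted at the origin on the work surface. World frame = base frame: x ahead of the robot, y to its left, z up, the work surface at z = 0. Lengths are in mm, angles in rad, forces in N, time in s.
With the tool pointing down it reaches from about 350 to 975 mm from the base axis. Payload 7.1 kg.
Tool frame: the origin (TCP) lies on the front face of the gripper's body, between the roots of the fingers; the fingertips stand 80 mm ahead of it and the grasp point (between the pads) lies 61 mm ahead of it; z points along the fingers, y is the line along which they close (so a half turn about z gives the same grasp; the last joint's range is limited). The gripper opens to 88 mm and grips with 3 to 60 N. Pads are 20 mm wide; open, the fingers measure 115 mm over their backs; the gripper's body (75 mm by 178 mm) begins 61 mm behind the grasp point.
Start: joints at [1.128, 0.423, 1.63, -0, 1.089, -0.019], TCP at [256.985, 569.705, 302.675] pointing down, gripper open.
Joint ranges: [-3, 3], [-0.9, 2.11], [0.09, 2.58], [-1.31, 4.45], [0.11, 2.69], [-2.54, 2.54]. Speed limits (rad/s): [2.39, 2.39, 3.01, 3.14, 3.14, 3.14].

## Interface

Orientations are given as a rotation vector (axis times angle).
In Python, from workcell import readout, vision, close_job gives the robot as it stands.
- The arm moves only by the tool servo_tool, never from a script. Its argument "plan" is a list that holds one entry, the list of rows, each a list of 7 numbers: the gripper command: -1 is fully open, 1 is shut, values between are in proportion, then the shift along the world's x, y, z in units of 40 mm (1.0 is 40 mm), then the turn, a rotation vector about the world's x, y, z in units of 5 degrees (1.0 is 5 degrees). A call has 1 to 5 rows; each row shifts and turns the commanded pose from where the row before left it; what a row does not reach is not made up. A row lasts 1/12 s, in which the tool goes at most 41.7 mm and 7.16 degrees, less where a joint would pass 70% of its speed; a pose out of reach is approached as far as the arm can. A call is refused whole if a number of a shift passes 1 or a number of a turn 1, either way. A call with a gripper value outside its range is refused whole. The fingers move at their own pace and stop on an object; the grip force is fixed at half the most. Time passes only in rows, so rows that do not move let the fingers close. It gives the time, the measured TCP pose, the force, the opening and the grip force at its end, in the units of the state.
- readout.get_obs(): the state, without advancing time (a new reading comes with each control period).
- vision.get_image(name): name is "scene" or "top" or "wrist"; returns the picture (384x512x3 uint8, red, green, blue); there is no depth.
- vision.camera_params(name): a dict with "fx", "fy", "cx", "cy" (pixels), "rvec" (rotation vector, rad) and "tvec" (3), from world to camera coordinates, as OpenCV has them; the wrist camera has in their place "hand_eye" (4x4, takes a point from camera to tool coordinates, whose origin is the TCP and whose axes are the flange's). Camera axes: x right, y down, z forward; pixel columns grow to the right and rows downward; lengths in mm; the calibration is good to about 2 mm. A picture is of the moment at which its call begins: read the wrist's pose just before it. camera_params takes no time and is no camera call.
- close_job(): hands the job in; it is judged then, once.
The state is a dict: "t": time; "qpos": joint angles; "qvel": joint speeds; "joint_torque": joint torques, N m; "ee_pos": TCP position; "orientation": TCP orientation; "ft_force": force on the tool from outside, world axes, zero at the start; "moment": the same for the moment, N m; "width": finger opening in mm; "grasp_force": force on a finger pad.
Only numpy, scipy, OpenCV 4.12 (cv2) and the standard library are available. Lean on these libraries where they do the work, as an engineer would, in place of code of your own. Each camera call takes 0.05 s, during which the arm holds its last target. There are 200 camera calls.

## Working session

There is one attempt and no reset: what is moved stays moved. The work goes in short steps, Python scripts to look and compute and a tool call to move; the robot and the scene stay as the last step left them, time stands still between calls to the robot, and variables do not carry over. Pictures are saved under pics/ and viewed, at most 10 in all, crops included, and the job is handed in when it is done.

Besides the shell and the picture viewer there is one more tool, called after "Call:" by a JSON object that holds its "fn" and its "kwargs", one argument or row to a line. servo_tool: Moves the arm, as the interface text tells. Its arguments: {"type":"object","properties":{"plan":{"type":"array"}},"required":["plan"]}

```bash
mkdir -p pics; cat > h.py <<'E'
import numpy as np, cv2
from workcell import readout, vision
def ray(name,u,v):
    p=vision.camera_params(name)
    d=np.array([(u-p['cx'])/p['fx'],(v-p['cy'])/p['fy'],1.])
    if 'rvec' in p:
        R=cv2.Rodrigues(np.array(p['rvec'],float))[0];t=np.array(p['tvec'],float).ravel()
        return -R.T@t, R.T@d
    o=readout.get_obs();T=np.eye(4);T[:3,:3]=cv2.Rodrigues(np.array(o['orientation'],float))[0];T[:3,3]=o['ee_pos']
    M=T@np.array(p['hand_eye']);return M[:3,3],M[:3,:3]@d
def at(name,u,v,z):
    c,d=ray(name,u,v);return (c+d*(z-c[2])/d[2]).round(1)
def proj(name,P):
    p=vision.camera_params(name)
    return cv2.projectPoints(np.array(P,float).reshape(-1,3),np.array(p['rvec'],float),np.array(p['tvec'],float),np.array([[p['fx'],0,p['cx']],[0,p['fy'],p['cy']],[0,0,1.]]),None)[0].reshape(-1,2).round(1)
def save(name,f,crop=None,s=1):
    im=cv2.cvtColor(vision.get_image(name),cv2.COLOR_RGB2BGR)
    if crop: x0,y0,x1,y1=crop; im=im[y0:y1,x0:x1]
    cv2.imwrite('pics/'+f,cv2.resize(im,None,fx=s,fy=s,interpolation=cv2.INTER_CUBIC))
E
python3 - <<'E'
from h import *
save('top','top1.png',None,1.5);save('scene','scene1.png',None,1.5)
print(vision.camera_params('top'));print(vision.camera_params('scene'));print(readout.get_obs())
E
```

```text
{'fx': 406.37225807800013, 'fy': 406.37225807800013, 'cx': 261.7413757172689, 'cy': 191.9160649939113, 'rvec': array([ 2.08592826, -2.1396646 ,  0.1702075 ]), 'tvec': array([ 14.94036902, 481.96588477, 815.52223584])}
{'fx': 391.9874038658431, 'fy': 391.9874038658431, 'cx': 257.3190577454819, 'cy': 197.3832238323299, 'rvec': array([ 2.03471337,  0.89736665, -0.48721858]), 'tvec': array([-312.67692449, -168.18528937, 1164.360022  ])}
{'t': 0.1, 'qpos': array([ 1.12799231e+00,  4.23798736e-01,  1.63056375e+00, -1.99573105e-05,
        1.08855279e+00, -1.90447270e-02]), 'qvel': array([ 0.00117163, -0.00109034, -0.00146504,  0.00054339,  0.00198439,
        0.00065031]), 'joint_torque': array([-3.30125185e-04, -5.45617247e+01, -2.74321532e+01,  6.44658390e-02,
        1.88010262e-02, -7.20213461e-05]), 'ee_pos': array([256.84560903, 569.3912462 , 301.97748985]), 'orientation': array([-6.60595866e-01, -3.07106163e+00,  2.02858443e-03]), 'ft_force': array([-0.14819838, -0.59408246, -0.30472358]), 'moment': array([-0.02067067, -0.01154074,  0.00842386]), 'grasp_force': 0.0, 'width': 87.74876739090745}
```

View pics/top1.png

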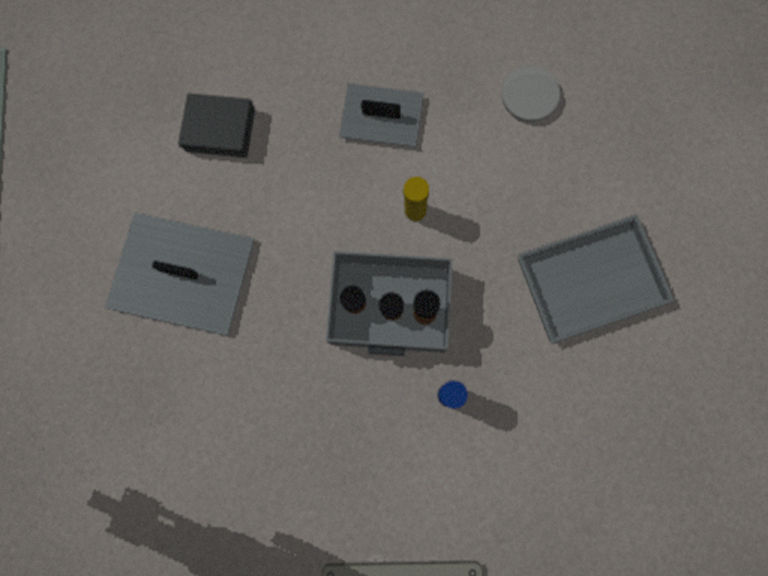

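View pics/scene1.png

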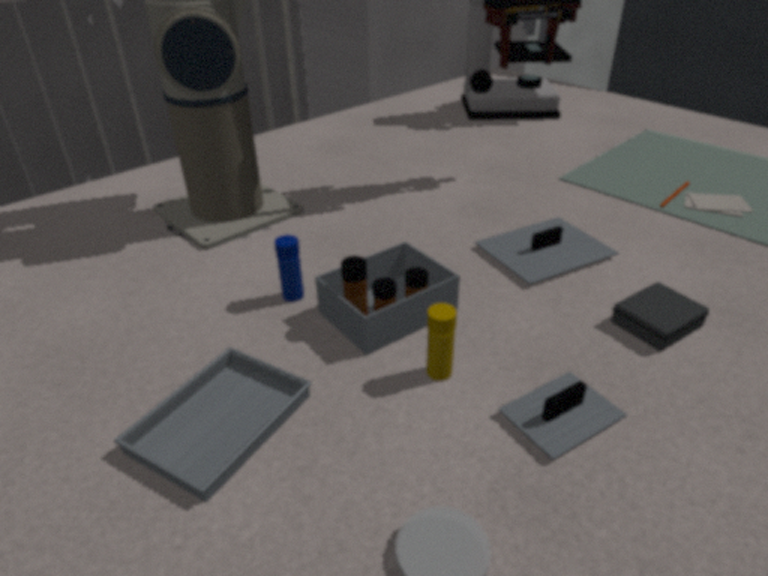

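Candidates for the tall vial (1.5x top picture): right-hand black cap in the box (427,303), other box caps (391,305) and (352,298), yellow (416,190), blue (452,393). In the scene view the right one (354,268) clearly stands above the rim, so I choose it. The big lid is at (180,272), the small one at (382,114), and the tray at (597,280).

```bash
python3 - <<'E'
from h import *
im=cv2.cvtColor(vision.get_image('top'),cv2.COLOR_RGB2BGR)
a=cv2.resize(im[130:260,60:320],None,fx=3,fy=3,interpolation=cv2.INTER_CUBIC)
cv2.imwrite('pics/c1.png',cv2.convertScaleAbs(a,alpha=1.6))
E
```

```text
(no output)
```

View pics/c1.png

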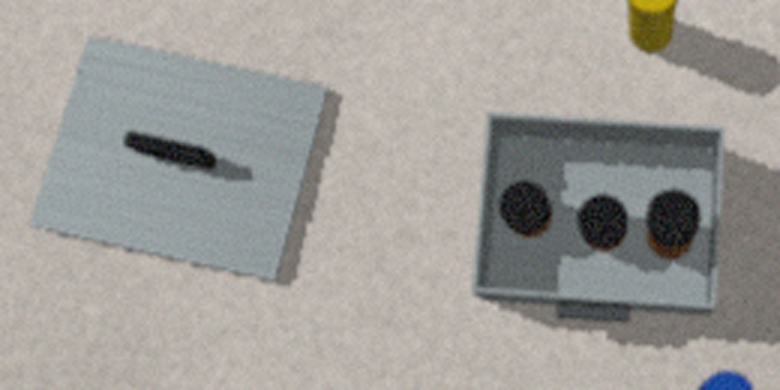

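The right-hand cap at crop (673,217) is largest and shows the vial's body below it, so it is the tall one. Corners of the box rim and the lid plate are readable.

```bash
python3 - <<'E'
from h import *
def C(pts,z,off=True):
    return np.array([at('top',*( (60+x/3,130+y/3) if off else ((x+.5)/1.5-.5,(y+.5)/1.5-.5)),z) for x,y in pts])
def quad(n,pts,z,off=True):
    q=C(pts,z,off);c=q.mean(0)
    e=[q[(i+1)%4]-q[i] for i in range(4)]
    print(n,c.round(1),'sides',[round(np.linalg.norm(x)) for x in e],'dir of long(0,2)',[round(np.degrees(np.arctan2(-x[0]*s,x[1]*s))) for x,s in((e[0],-1),(e[2],1))])
quad('box',[(489,114),(722,129),(714,309),(476,296)],64)
quad('lid',[(88,38),(327,88),(276,280),(33,226)],12)
quad('tray',[(519,257),(636,217),(675,299),(557,340)],22,False)
print('handle',C([(125,140),(215,160),(169,149)],44))
print('tall',C([(673,217)],103),'short',C([(526,208),(603,222)],49))
print('scene tall',at('scene',354/1.5,264/1.5,103))
o=readout.get_obs();R=cv2.Rodrigues(o['orientation'])[0];print(R.round(3))
E
```

```text
box [461.2   6.3  64. ] sides [163, 125, 162, 127] dir of long(0,2) [-5, -5]
lid [519.4 318.8  12. ] sides [189, 148, 187, 147] dir of long(0,2) [-14, -14]
tray [ 493.6 -290.9   22. ] sides [183, 131, 180, 131] dir of long(0,2) [18, 18]
handle [[525.5 347.4  44. ]
 [508.9 281.6  44. ]
 [518.  315.2  44. ]]
tall [[449.3 -42.4 103. ]] short [[467.1  58.5  49. ]
 [455.7   4.7  49. ]]
scene tall [456.6 -46.2 103. ]
[[-0.912  0.411 -0.001]
 [ 0.411  0.912 -0.001]
 [ 0.    -0.001 -1.   ]]
```

Call:
{"fn": "servo_tool", "kwargs": {
  "plan": [
    [[-1,0.4,-0.9,0,0,0,-1],[-1,0.4,-0.9,0,0,0,-1],[-1,0.4,-0.9,0,0,0,-1],[-1,0.4,-0.9,0,0,0,-1],[-1,0.4,-0.9,0,0,0,-1]]
  ]
}}

```text
t: 0.57
ee_pos: [337.1, 388.0, 302.5]
orientation: [-1.315, -2.853, 0.001]
ft_force: [0.9, -0.9, 0.4]
width: 87.8
grasp_force: 0.0
```

Call:
{"fn": "servo_tool", "kwargs": {
  "plan": [
    [[-1,0.3,-0.9,0,0,0,-1],[-1,0.3,-0.9,0,0,0,-1],[-1,0.3,-0.9,0,0,0,-1],[-1,0.3,-0.9,0,0,0,-1],[-1,0.3,-0.9,0,0,0,-1]]
  ]
}}

```text
t: 0.98
ee_pos: [397.0, 207.9, 302.7]
orientation: [1.902, 2.501, 0.0]
ft_force: [0.6, 0.4, 0.8]
width: 87.8
grasp_force: 0.0
```

Call:
{"fn": "servo_tool", "kwargs": {
  "plan": [
    [[-1,0.25,-0.9,0,0,0,-1],[-1,0.25,-0.9,0,0,0,-1],[-1,0.25,-0.9,0,0,0,-1],[-1,0.25,-0.9,0,0,0,-1],[-1,0.0,-0.9,0,0,0,-1]]
  ]
}}

```text
t: 1.4
ee_pos: [438.3, 27.8, 303.0]
orientation: [2.398, 2.028, 0.002]
ft_force: [-0.1, 0.4, 0.1]
width: 87.8
grasp_force: 0.0
```

Call:
{"fn": "servo_tool", "kwargs": {
  "plan": [
    [[-1,0.2,-0.9,-0.3,0,0,-0.9],[-1,0.15,-0.9,-0.4,0,0,0],[-1,0,0,0,0,0,0]]
  ]
}}

```text
t: 1.65
ee_pos: [450.8, -46.9, 272.8]
orientation: [-2.476, -1.933, 0.003]
ft_force: [0.1, 0.2, -0.7]
width: 87.7
grasp_force: 0.0
```

```bash
python3 - <<'E'
from h import *
save('wrist','w1.png',None,1.5);o=readout.get_obs();print(o['ee_pos'])
E
```

```text
[450.50994553 -44.8635921  273.45322421]
```

View pics/w1.png

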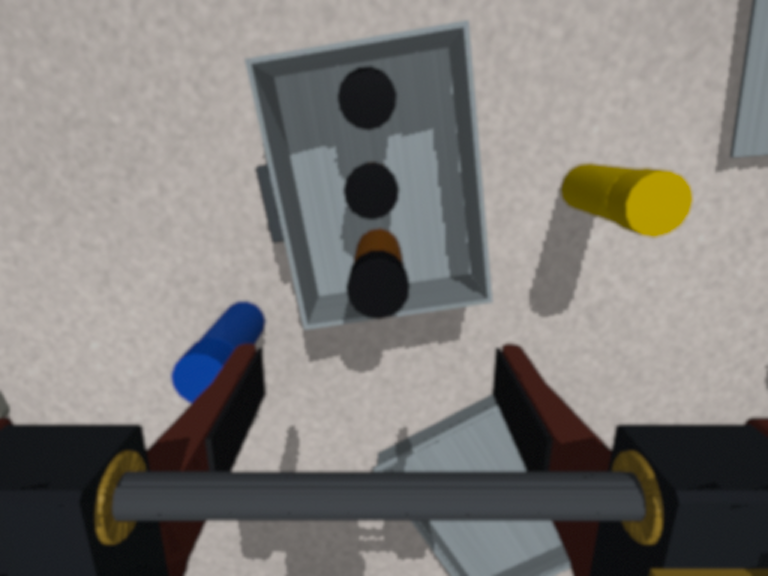

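```bash
python3 - <<'E'
from h import *
f=lambda x,y,z: at('wrist',(x+.5)/1.5-.5,(y+.5)/1.5-.5,z)
print('tall',f(378,287,103),'short',f(371,190,49),f(367,97,49))
q=np.array([f(*p,64) for p in [(247,60),(468,22),(490,299),(304,327)]]);print(q,q.mean(0))
E
```

```text
tall [450.4 -39.9 103. ] short [457.5   8.   49. ] [468.9  62.2  49. ]
[[408.2  96.1  64. ]
 [532.4  84.5  64. ]
 [516.3 -77.4  64. ]
 [392.5 -66.9  64. ]] [462.35    9.075  64.   ]
```

Call:
{"fn": "servo_tool", "kwargs": {
  "plan": [
    [[-1,0,0.08,-0.7,0,0,0],[-1,0,0,-0.7,0,0,0],[-1,0,0,-0.7,0,0,0],[-1,0,0,-0.6,0,0,0],[-1,0,0,-0.3,0,0,0]]
  ]
}}

```text
t: 2.12
ee_pos: [449.8, -37.9, 152.6]
orientation: [-2.469, -1.939, 0.003]
ft_force: [-0.5, -0.4, -0.7]
width: 87.6
grasp_force: 0.0
```

Call:
{"fn": "servo_tool", "kwargs": {
  "plan": [
    [[1,0,0,0,0,0,0],[1,0,0,0,0,0,0],[1,0,0,0,0,0,0],[1,0,0,0,0,0,0],[1,0,0,0,0,0,0]]
  ]
}}

```text
t: 2.53
ee_pos: [451.6, -39.0, 155.8]
orientation: [2.47, 1.938, 0.002]
ft_force: [1.0, 0.7, -0.2]
width: 58.0
grasp_force: 0.0
```

Call:
{"fn": "servo_tool", "kwargs": {
  "plan": [
    [[1,0,0,0,0,0,0],[1,0,0,0,0,0,0],[1,0,0,0,0,0,0],[1,0,0,0,0,0,0]]
  ]
}}

```text
t: 2.87
ee_pos: [451.2, -39.2, 155.0]
orientation: [2.472, 1.938, 0.001]
ft_force: [0.4, -0.2, 3.5]
width: 35.6
grasp_force: 30.0
```

Call:
{"fn": "servo_tool", "kwargs": {
  "plan": [
    [[1,0,0,0.2,0,0,0],[1,0,0,0.5,0,0,0],[1,0,0,0.6,0,0,0],[1,0,0,0.7,0,0,0],[1,0,0,0.7,0,0,0]]
  ]
}}

```text
t: 3.28
ee_pos: [450.3, -39.1, 263.8]
orientation: [-2.471, -1.938, 0.002]
ft_force: [0.1, -0.6, -0.8]
width: 35.5
grasp_force: 30.0
```

Call:
{"fn": "servo_tool", "kwargs": {
  "plan": [
    [[1,0.1,-0.5,0,0,0,0],[1,0.2,-0.8,0,0,0,0],[1,0.2,-0.9,0,0,0,0],[1,0.2,-0.9,0,0,0,0],[1,0.2,-0.9,0,0,0,0]]
  ]
}}

```text
t: 3.7
ee_pos: [486.8, -200.6, 263.3]
orientation: [-2.472, -1.939, -0.0]
ft_force: [1.3, 0.6, -1.9]
width: 35.5
grasp_force: 30.0
```

Call:
{"fn": "servo_tool", "kwargs": {
  "plan": [
    [[1,0.1,-0.9,0,0,0,0],[1,0.1,-0.8,0,0,0,0],[1,0,-0.5,0,0,0,0],[1,0,0,0,0,0,0]]
  ]
}}

```text
t: 4.03
ee_pos: [495.0, -290.7, 263.0]
orientation: [2.474, 1.934, -0.0]
ft_force: [-0.9, -0.2, -1.7]
width: 35.3
grasp_force: 30.0
```

Call:
{"fn": "servo_tool", "kwargs": {
  "plan": [
    [[1,0,0,-0.6,0,0,0],[1,0,0,-0.7,0,0,0],[1,0,0,-0.6,0,0,0],[1,0,0,-0.4,0,0,0],[1,0,0,-0.2,0,0,0]]
  ]
}}

```text
t: 4.45
ee_pos: [493.6, -285.6, 160.6]
orientation: [-2.468, -1.937, 0.002]
ft_force: [0.6, 0.1, -1.3]
width: 35.1
grasp_force: 30.0
```

Call:
{"fn": "servo_tool", "kwargs": {
  "plan": [
    [[1,0,0,-0.05,0,0,0],[1,0,0,-0.03,0,0,0],[1,0,0,0,0,0,0]]
  ]
}}

```text
t: 4.7
ee_pos: [495.5, -287.1, 160.3]
orientation: [2.471, 1.939, 0.001]
ft_force: [-1.1, -0.3, -1.2]
width: 35.6
grasp_force: 30.0
```

Call:
{"fn": "servo_tool", "kwargs": {
  "plan": [
    [[1,0,0,-0.05,0,0,0],[1,0,0,-0.04,0,0,0],[1,0,0,0,0,0,0],[1,0,0,0,0,0,0]]
  ]
}}

```text
t: 5.03
ee_pos: [495.1, -287.2, 156.2]
orientation: [2.472, 1.939, 0.0]
ft_force: [-0.7, -0.1, -1.3]
width: 35.7
grasp_force: 30.0
```

Call:
{"fn": "servo_tool", "kwargs": {
  "plan": [
    [[1,0,0,-0.03,0,0,0],[1,0,0,0,0,0,0],[1,0,0,0,0,0,0]]
  ]
}}

```text
t: 5.28
ee_pos: [495.2, -287.3, 155.0]
orientation: [2.471, 1.938, 0.0]
ft_force: [0.0, -1.0, 1.4]
width: 35.6
grasp_force: 30.0
```

Call:
{"fn": "servo_tool", "kwargs": {
  "plan": [
    [[-0.2,0,0,0,0,0,0],[-1,0,0,0,0,0,0],[-1,0,0,0,0,0,0],[-1,0,0,0,0,0,0],[-1,0,0,0,0,0,0]]
  ]
}}

```text
t: 5.7
ee_pos: [494.9, -287.1, 154.6]
orientation: [-2.472, -1.939, 0.0]
ft_force: [-0.2, 0.1, -0.3]
width: 65.2
grasp_force: 0.0
```

Call:
{"fn": "servo_tool", "kwargs": {
  "plan": [
    [[-1,0,0,0,0,0,0],[-1,0,0,0,0,0,0],[-1,0,0,0,0,0,0],[-1,0,0,0,0,0,0],[-1,0,0,0.3,0,0,0]]
  ]
}}

```text
t: 6.12
ee_pos: [493.9, -286.5, 165.2]
orientation: [-2.469, -1.937, 0.002]
ft_force: [-0.7, 0.3, -0.4]
width: 87.6
grasp_force: 0.0
```

Call:
{"fn": "servo_tool", "kwargs": {
  "plan": [
    [[-1,0,0,0.8,0,0,0],[-1,0,0,0.9,0,0,0],[-1,0,0.2,0.9,0,0,0],[-1,0,0.8,0.5,0,0,0],[-1,0,1,0,0,0,0]]
  ]
}}

```text
t: 6.53
ee_pos: [497.3, -208.8, 296.7]
orientation: [2.468, 1.929, 0.007]
ft_force: [1.4, 0.5, 0.6]
width: 87.9
grasp_force: 0.0
```

```bash
python3 - <<'E'
from h import *
save('scene','scene2.png',None,1.5)
E
```

```text
(no output)
```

View pics/scene2.png

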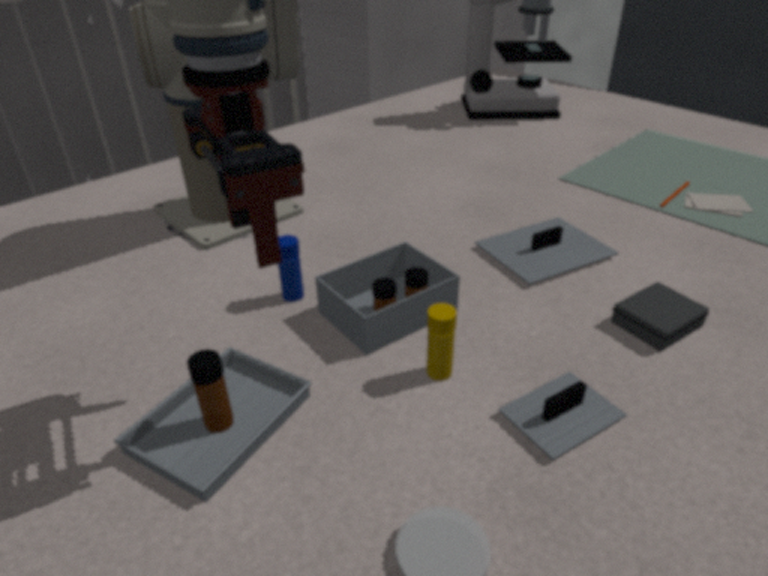

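The tall vial stands upright in the tray at (210,395) and the gripper is clear. On to the lid.

Call:
{"fn": "servo_tool", "kwargs": {
  "plan": [
    [[-1,0,1,0,0,0,0],[-1,0,1,0,0,0,0],[-1,0,1,0,0,0,0],[-1,0,1,0,0,0,0],[-1,0,1,0,0,0,0]]
  ]
}}

```text
t: 7.0
ee_pos: [494.5, -5.4, 291.4]
orientation: [2.472, 1.938, 0.001]
ft_force: [0.5, 0.3, -0.3]
width: 87.9
grasp_force: 0.0
```

Call:
{"fn": "servo_tool", "kwargs": {
  "plan": [
    [[-1,0.1,1,0,0,0,0],[-1,0.1,1,0,0,0,0],[-1,0.1,1,0,0,0,0],[-1,0.1,1,0,0,0,0],[-1,0.1,1,0,0,0,0]]
  ]
}}

```text
t: 7.42
ee_pos: [514.6, 194.9, 291.4]
orientation: [2.471, 1.939, 0.0]
ft_force: [1.2, 0.4, 0.1]
width: 88.0
grasp_force: 0.0
```

Call:
{"fn": "servo_tool", "kwargs": {
  "plan": [
    [[-1,0,0.9,-0.2,0,0,0],[-1,0,0.8,-0.2,0,0,0],[-1,0,0,0,0,0,0],[-1,0,0,0,0,0,0]]
  ]
}}

```text
t: 7.75
ee_pos: [514.4, 262.1, 274.5]
orientation: [-2.469, -1.943, 0.002]
ft_force: [0.4, 0.2, -0.5]
width: 87.8
grasp_force: 0.0
```

```bash
python3 - <<'E'
from h import *
save('wrist','w2.png',None,1.5);o=readout.get_obs();print(o['ee_pos'])
E
```

```text
[514.58369159 261.00378671 274.75948213]
```

View pics/w2.png

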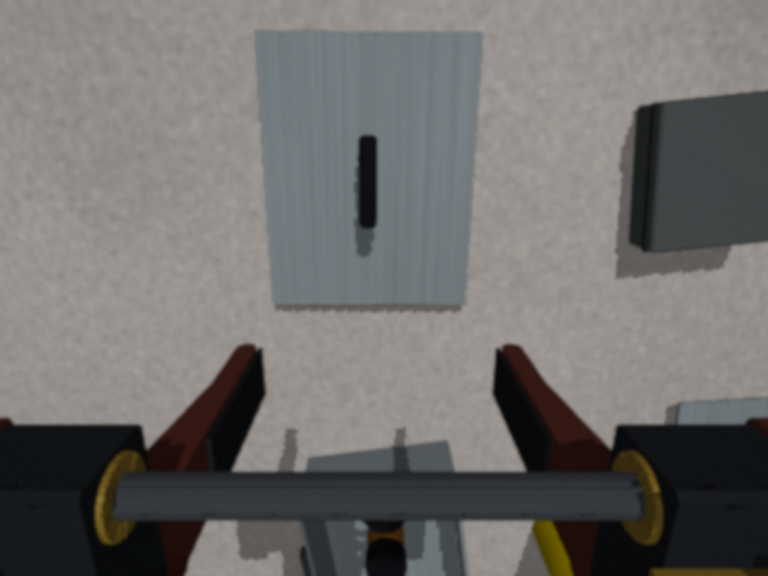

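```bash
python3 - <<'E'
from h import *
f=lambda x,y,z: at('wrist',(x+.5)/1.5-.5,(y+.5)/1.5-.5,z)
print('handle',f(368,136,44),f(368,226,44),f(368,180,44))
q=np.array([f(*p,12) for p in [(256,31),(482,33),(464,304),(275,303)]]);print(q,q.mean(0))
o=readout.get_obs();print(o['ee_pos'],cv2.Rodrigues(o['orientation'])[0].round(3))
e=q[0]-q[3]+q[1]-q[2];print(np.degrees(np.arctan2(-e[0],e[1])))
E
```

```text
handle [527.7 346.2  44. ] [513.8 290.7  44. ] [521.1 319.8  44. ]
[[471.7 427.3  12. ]
 [615.2 391.1  12. ]
 [569.4 208.6  12. ]
 [426.9 244.1  12. ]] [520.8   317.775  12.   ]
[514.58369159 261.00378671 274.75948213] [[ 0.237  0.972 -0.001]
 [ 0.972 -0.237 -0.001]
 [-0.001 -0.    -1.   ]]
-13.91452608157193
```

Call:
{"fn": "servo_tool", "kwargs": {
  "plan": [
    [[-1,0.15,0.7,-0.5,0,0,0],[-1,0,0.72,-0.6,0,0,0],[-1,0,0,-0.9,0,0,0],[-1,0,0,-0.9,0,0,0],[-1,0,0,-0.7,0,0,0]]
  ]
}}

```text
t: 8.22
ee_pos: [520.8, 316.2, 129.2]
orientation: [2.473, 1.938, -0.002]
ft_force: [-0.1, -0.2, -0.1]
width: 87.7
grasp_force: 0.0
```

Call:
{"fn": "servo_tool", "kwargs": {
  "plan": [
    [[-1,0,0,-0.5,0,0,0],[-1,0,0,-0.3,0,0,0],[-1,0,0,0,0,0,0],[-1,0,0,0,0,0,0]]
  ]
}}

```text
t: 8.55
ee_pos: [521.5, 316.9, 99.2]
orientation: [2.473, 1.937, -0.0]
ft_force: [-0.2, 0.0, -0.1]
width: 88.0
grasp_force: 0.0
```

Call:
{"fn": "servo_tool", "kwargs": {
  "plan": [
    [[1,0,0.03,-0.03,0,0,0],[1,0,0,0,0,0,0],[1,0,0,0,0,0,0],[1,0,0,0,0,0,0],[1,0,0,0,0,0,0]]
  ]
}}

```text
t: 8.97
ee_pos: [521.2, 319.1, 98.2]
orientation: [2.472, 1.939, 0.002]
ft_force: [0.3, 0.9, -0.6]
width: 58.0
grasp_force: 0.0
```

Call:
{"fn": "servo_tool", "kwargs": {
  "plan": [
    [[1,0,0,0,0,0,0],[1,0,0,0,0,0,0],[1,0,0,0,0,0,0],[1,0,0,0,0,0,0],[1,0,0,0,0,0,0]]
  ]
}}

```text
t: 9.38
ee_pos: [520.9, 318.9, 97.4]
orientation: [-2.472, -1.939, 0.0]
ft_force: [-0.8, 0.3, 0.0]
width: 24.8
grasp_force: 0.0
```

Call:
{"fn": "servo_tool", "kwargs": {
  "plan": [
    [[1,0,0,0,0,0,0],[1,0,0,0,0,0,0],[1,0,0,0,0,0,0],[1,0,0,0,0,0,0]]
  ]
}}

```text
t: 9.72
ee_pos: [520.9, 318.9, 97.4]
orientation: [-2.472, -1.939, 0.0]
ft_force: [-0.6, -0.5, -0.7]
width: 12.0
grasp_force: 30.0
```

Call:
{"fn": "servo_tool", "kwargs": {
  "plan": [
    [[1,0,0,0.2,0,0,0],[1,0,0,0.5,0,0,0],[1,0,0,0.8,0,0,0],[1,0,0,0.8,0,0,0],[1,0,0,0.7,0,0,0]]
  ]
}}

```text
t: 10.13
ee_pos: [520.8, 318.8, 219.3]
orientation: [-2.472, -1.939, 0.0]
ft_force: [-0.3, 0.1, -3.2]
width: 11.8
grasp_force: 30.0
```

Call:
{"fn": "servo_tool", "kwargs": {
  "plan": [
    [[1,-0.1,-0.4,0,0,0,0.4],[1,-0.2,-0.7,0,0,0,0.5],[1,-0.2,-0.8,0,0,0,0.5],[1,-0.2,-0.8,0,0,0,0.4],[1,-0.2,-0.8,0,0,0,0]]
  ]
}}

```text
t: 10.55
ee_pos: [484.1, 177.7, 217.8]
orientation: [2.309, 2.13, -0.0]
ft_force: [1.1, 0.5, -2.3]
width: 12.2
grasp_force: 30.0
```

Call:
{"fn": "servo_tool", "kwargs": {
  "plan": [
    [[1,-0.2,-0.8,0,0,0,0],[1,-0.2,-0.8,0,0,0,0],[1,-0.2,-0.8,0,0,0,0],[1,0,-0.8,0,0,0,0],[1,0,-0.5,0,0,0,0]]
  ]
}}

```text
t: 10.97
ee_pos: [459.9, 28.6, 217.8]
orientation: [2.313, 2.126, -0.001]
ft_force: [0.8, -0.4, -2.9]
width: 11.5
grasp_force: 30.0
```

Call:
{"fn": "servo_tool", "kwargs": {
  "plan": [
    [[1,0,-0.4,0,0,0,0],[1,0,-0.1,0,0,0,0],[1,0,0,0,0,0,0],[1,0,0,0,0,0,0]]
  ]
}}

```text
t: 11.3
ee_pos: [460.9, 11.1, 217.6]
orientation: [-2.313, -2.126, -0.0]
ft_force: [-0.4, 0.2, -2.7]
width: 11.6
grasp_force: 30.0
```

```bash
python3 - <<'E'
from h import *
save('wrist','w3.png',None,1.5);o=readout.get_obs();print(o['ee_pos'],cv2.Rodrigues(o['orientation'])[0].round(3))
E
```

```text
[460.95146371  11.51276156 217.56685568] [[ 0.083  0.997 -0.   ]
 [ 0.997 -0.083  0.   ]
 [ 0.    -0.    -1.   ]]
```

View pics/w3.png

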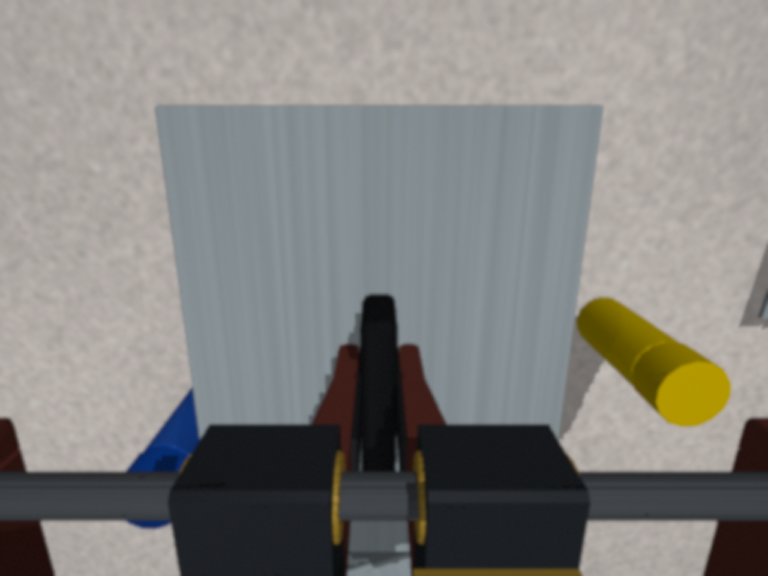

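The lid hangs level and square (far edge at row 105, columns 156–601). I'll check its centre in the gripper.

```bash
python3 - <<'E'
from h import *
f=lambda x,y,z: at('wrist',(x+.5)/1.5-.5,(y+.5)/1.5-.5,z)
a,b=f(156,105,132.2),f(601,105,132.2);print(a,b,np.linalg.norm(a-b))
u=np.array([.083,.997,0]);print('centre',(a+b)/2-95*u)
E
```

```text
[394.5 112.2 132.2] [541.8  99.9 132.2] 147.81265169125405
centre [460.265  11.335 132.2  ]
```

Call:
{"fn": "servo_tool", "kwargs": {
  "plan": [
    [[1,0.03,-0.09,-0.3,0,0,0],[1,0,0,-0.4,0,0,0],[1,0,0,-0.3,0,0,0],[1,0,0,-0.2,0,0,0],[1,0,0,0,0,0,0]]
  ]
}}

```text
t: 11.77
ee_pos: [461.4, 8.2, 168.1]
orientation: [-2.309, -2.127, 0.003]
ft_force: [-0.8, 0.1, -2.4]
width: 11.8
grasp_force: 30.0
```

Call:
{"fn": "servo_tool", "kwargs": {
  "plan": [
    [[1,0,0,-0.1,0,0,0],[1,0,0,-0.1,0,0,0],[1,0,0,-0.05,0,0,0],[1,0,0,0,0,0,0],[1,0,0,0,0,0,0]]
  ]
}}

```text
t: 12.18
ee_pos: [462.3, 7.3, 159.7]
orientation: [2.312, 2.127, 0.0]
ft_force: [0.5, 0.0, -2.0]
width: 11.9
grasp_force: 30.0
```

Call:
{"fn": "servo_tool", "kwargs": {
  "plan": [
    [[1,0,0,-0.05,0,0,0],[1,0,0,-0.04,0,0,0],[1,0,0,0,0,0,0],[1,0,0,0,0,0,0]]
  ]
}}

```text
t: 12.52
ee_pos: [462.1, 7.3, 155.8]
orientation: [-2.312, -2.127, 0.0]
ft_force: [-0.4, -0.9, -2.3]
width: 12.0
grasp_force: 30.0
```

Call:
{"fn": "servo_tool", "kwargs": {
  "plan": [
    [[1,0,0,-0.03,0,0,0],[1,0,0,-0.02,0,0,0],[1,0,0,0,0,0,0],[1,0,0,0,0,0,0]]
  ]
}}

```text
t: 12.85
ee_pos: [462.2, 7.3, 153.8]
orientation: [-2.312, -2.127, 0.0]
ft_force: [-0.0, -0.5, -2.8]
width: 12.1
grasp_force: 30.0
```

Call:
{"fn": "servo_tool", "kwargs": {
  "plan": [
    [[1,0,0,-0.02,0,0,0],[1,0,0,0,0,0,0],[1,0,0,0,0,0,0]]
  ]
}}

```text
t: 13.1
ee_pos: [462.2, 7.3, 153.3]
orientation: [2.312, 2.127, 0.0]
ft_force: [-0.9, -0.2, 3.3]
width: 11.5
grasp_force: 30.0
```

Contact at exactly the seated height. Release and retreat.

Call:
{"fn": "servo_tool", "kwargs": {
  "plan": [
    [[-1,0,0,0,0,0,0],[-1,0,0,0,0,0,0],[-1,0,0,0,0,0,0],[-1,0,0,0,0,0,0],[-1,0,0,0,0,0,0]]
  ]
}}

```text
t: 13.52
ee_pos: [462.2, 7.3, 153.0]
orientation: [2.312, 2.127, 0.0]
ft_force: [-0.2, 0.2, -0.2]
width: 41.7
grasp_force: 0.0
```

Call:
{"fn": "servo_tool", "kwargs": {
  "plan": [
    [[-1,0,0,0,0,0,0],[-1,0,0,0,0,0,0],[-1,0,0,0.4,0,0,0],[-1,0,0,0.8,0,0,0],[-1,0,0,0.9,0,0,0]]
  ]
}}

```text
t: 13.93
ee_pos: [461.0, 7.3, 236.6]
orientation: [-2.31, -2.125, 0.005]
ft_force: [1.4, -0.1, 0.6]
width: 75.2
grasp_force: 0.0
```

Call:
{"fn": "servo_tool", "kwargs": {
  "plan": [
    [[-1,0,0,0.9,0,0,0],[-1,-0.3,0.9,0,0,0,0],[-1,-0.3,0.9,0,0,0,0],[-1,-0.3,0.9,0,0,0,0],[-1,-0.3,0.9,0,0,0,0]]
  ]
}}

```text
t: 14.35
ee_pos: [413.5, 152.4, 273.5]
orientation: [2.313, 2.125, 0.002]
ft_force: [0.6, 0.2, 0.8]
width: 88.0
grasp_force: 0.0
```

Call:
{"fn": "servo_tool", "kwargs": {
  "plan": [
    [[-1,-0.1,0.9,0,0,0,0],[-1,0,0.9,0,0,0,0],[-1,0,0.5,0,0,0,0],[-1,0,0,0,0,0,0],[-1,0,0,0,0,0,0]]
  ]
}}

```text
t: 14.77
ee_pos: [409.8, 243.9, 272.9]
orientation: [2.309, 2.13, -0.001]
ft_force: [0.1, -0.3, -0.0]
width: 87.8
grasp_force: 0.0
```

```bash
python3 - <<'E'
from h import *
save('scene','scene3.png',None,1.5)
save('top','top3.png',None,1.5)
E
```

```text
(no output)
```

View pics/scene3.png

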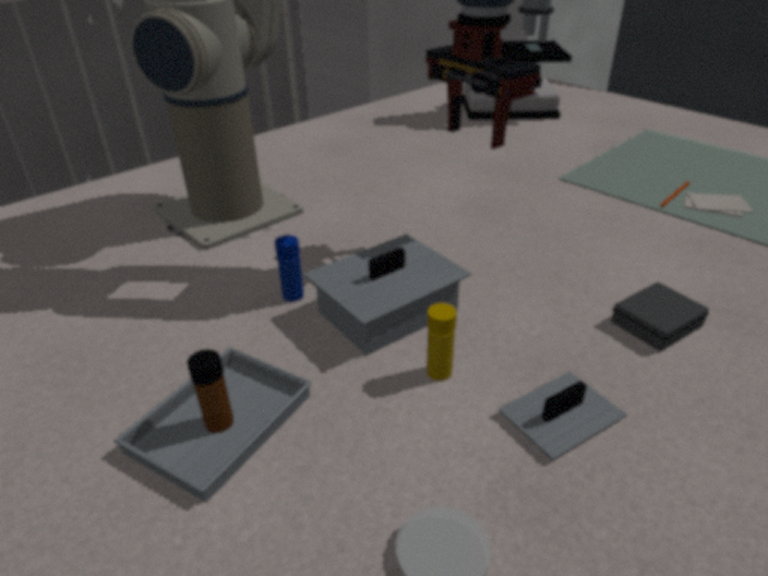

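View pics/top3.png

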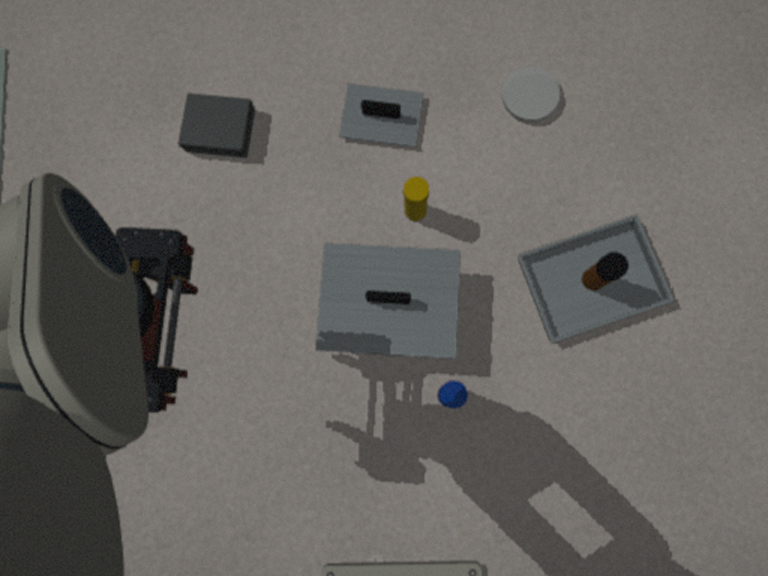

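The lid sits flat and centred on the box (top view 318–460, 243–356). The vial stands in the tray near (600,272), and the arm is clear of everything.

```bash
python3 -c "
from workcell import close_job;print(close_job())"
```

```text
the job is handed in; nothing more can be done
None
```

The job is handed in: the last pictures show the tall vial upright in the tray and the larger lid flat and centred on the box, with the arm clear of everything; the hand-in returned no verdict.

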